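# Find the empty bay of the specimen-tray locker and push its flap open

### The job

Three of the locker's four bays are full, and trays under their flaps keep those solid; press gently on the blue spots to find the one flap that rocks, then push that flap fully open with the fingertips so that it stays open for the next tray. Do not press hard on any flap, do not pick anything up, and leave the cups, jar, bottle and brush where they are.

Things in the scene. Friction and masses are not known exactly. Their poses are not given: they have to be found in the camera images.
- locker: White bench locker, fixed, 402 mm wide (y) by 236 mm deep (x), deck 100 mm high. Origin on the bench under the middle of its four deck openings; x points away from its front (roughly away from the robot), y along the row of flaps to flap 1, z up. Openings 128 mm (x) by 88 mm (y), 98 mm apart along y, each closed by a flap; behind them a 94 mm ledge with three cups.
- flap_1 (a joint): Tilt in rad of flap 1, the first from the locker's +y end (robot's left): 0 = closed, level with the deck; grows as the front edge sinks and the rear edge rises; 1.0 = fully open, at the stop. All four flaps look identical: navy plate 124 (x) by 83 (y) by 6 mm, about 0.3 kg, pivoting about a line along the locker's y, 13 mm below its top face, 57 mm behind its front edge.
- flap_1_spot (a point): Middle of the sky-blue spot, 22 mm across, on top of flap 1: the place to press. When closed it is level with the deck, 100 mm above the bench, 36 mm in front of the pivot line. It moves with the flap.
- flap_2 (a joint): Tilt in rad of flap 2, number 2 from the locker's +y end (robot's left): 0 = closed, 1.0 = fully open, front edge down. Same as flap 1. A flap over a full bay gives only about 0.04 rad (1.5 mm at its spot) and is then solid, as a tray lies close under it. Only one bay is empty, and which one cannot be seen from outside.
- flap_2_spot (a point): Middle of the sky-blue spot, 22 mm across, on top of flap 2: the place to press. Same as on flap 1. The frame's front edge is 24 mm before the spot and the bars are 44 mm to either side, so a shut fingertip can follow the flap down.
- flap_3 (a joint): Tilt in rad of flap 3, number 3 from the locker's +y end (robot's left): 0 = closed, 1.0 = fully open, front edge down. Same as flap 1. The flap over the empty bay rocks under a press of less than 2 N at its spot. Let go below about 0.35 rad it falls shut again by itself; pushed past about 0.6 rad it drops fully open by itself and stays open.
- flap_3_spot (a point): Middle of the sky-blue spot, 22 mm across, on top of flap 3: the place to press. Same as on flap 1. Pressing straight down here to 28 mm below the deck takes the rocking flap past the point where it drops open.
- flap_4 (a joint): Tilt in rad of flap 4, number 4 from the locker's +y end (robot's left): 0 = closed, 1.0 = fully open, front edge down. Same as flap 1. A flap that is fully open has its front edge about 57 mm below the deck and its rear edge about 50 mm above it.
- flap_4_spot (a point): Middle of the sky-blue spot, 22 mm across, on top of flap 4: the place to press. Same as on flap 1.
- cup_a: Dark navy plastic cup with a sky-blue band, 72 mm across, 30 mm high, loose on the locker's rear ledge. Origin at the middle of its underside.
- cup_b: Another such cup on the ledge, the same.
- cup_c: A third such cup on the ledge, the same.
- jar: Closed jar with blue cap, 64 mm across, 75 mm high, on the bench left of the locker. Origin at the middle of its underside.
- rinse: White plastic bottle, 66 mm across, 140 mm high, on the bench right of the locker. Origin at the middle of its underside.
- brush: Brush, 170 mm long, lying on the bench right of the locker. Origin at the middle of its length, on its underside.

How it is judged:
On the way:
1. a flap rocks under the fingers (((contact force between the fingers and flap_1 above 0.05 N and value of joint flap_1 above 0.1 rad) or (contact force between the fingers and flap_2 above 0.05 N and value of joint flap_2 above 0.1 rad) or (contact force between the fingers and flap_3 above 0.05 N and value of joint flap_3 above 0.1 rad) or (contact force between the fingers and flap_4 above 0.05 N and value of joint flap_4 above 0.1 rad))), for 0.02 s.
At the end, for the whole second after the job is handed in: One flap stands fully open (tilt over 0.9 rad of 1.0) by itself and the other three are closed (under 0.1 rad) (((value of joint flap_1 above 0.9 rad and value of joint each of flap_2, flap_3, flap_4 below 0.1 rad) or (value of joint flap_2 above 0.9 rad and value of joint each of flap_1, flap_3, flap_4 below 0.1 rad) or (value of joint flap_3 above 0.9 rad and value of joint each of flap_1, flap_2, flap_4 below 0.1 rad) or (value of joint flap_4 above 0.9 rad and value of joint each of flap_1, flap_2, flap_3 below 0.1 rad))); the robot touches nothing.
It fails at once if a flap is pressed with more than 40 N (contact force between any of the arm, the fingers and flap_1 above 40 N or contact force between any of the arm, the fingers and flap_2 above 40 N or contact force between any of the arm, the fingers and flap_3 above 40 N or contact force between any of the arm, the fingers and flap_4 above 40 N).
It fails at once if a cup, the jar, the bottle or the brush is moved or lifted more than 20 mm (distance of any of cup_a, cup_b, cup_c, jar, rinse, brush from where it was at the start of the episode above 0.02 m).
It also fails if it takes over 48 s, if anything falls off the work surface, if the arm or the gripper's body presses on something with over 40 N, if the wrist force passes 120 N, or if a joint passes its speed limit or range.

### The arm

A 6-joint arm with a two-finger parallel gripper is mounted at the origin on the work surface. World frame = base frame: x ahead of the robot, y to its left, z up, the work surface at z = 0. Lengths are in m, angles in rad, forces in N, time in s.
With the tool pointing down it reaches from about 0.375 to 0.975 m from the base axis. Payload 3.8 kg.
Tool frame: the origin (TCP) lies on the centre line of the jaws, within the pads' length; the fingertips stand 14 mm ahead of it and the grasp point (between the pads) lies 5 mm behind it; z points along the fingers, y is the line along which they close (so a half turn about z gives the same grasp; the last joint's range is limited). The gripper opens to 88 mm and grips with 3 to 60 N. Pads are 18 mm wide; open, the fingers measure 123 mm over their backs; the gripper's body (75 mm by 187 mm) begins 45 mm behind the grasp point.
Start: joints at [1.238, 0.264, 1.604, -0, 1.274, -0.037], TCP at [0.197, 0.646, 0.253] pointing down, gripper open.
Joint ranges: [-2.63, 2.63], [-0.94, 2.18], [0.31, 2.57], [-1.31, 4.45], [0, 2.66], [-2.55, 2.55]. Speed limits (rad/s): [2.57, 2.57, 3.14, 3.14, 3.14, 3.14].

### API

Orientations are given as a rotation vector (axis times angle).
In Python, from workcell import telemetry, viewer, close_job gives the robot as it stands.
- The arm moves only by the tool move_arm, never from a script. Its arguments are lists of equal length, an entry for each row: "rot": the turn, a rotation vector about the tool's x, y, z in degrees, a list of three; "delta_pos": the shift along the tool's x, y, z in mm, a list of three; "fingers": the finger opening in mm, from 0 to 88.1. A call has exactly 8 rows; each row shifts and turns the commanded pose from where the row before left it, along the tool's axes as they then stand; what a row does not reach is not made up. A row lasts 1/8 s, in which the tool goes at most 62.5 mm and 10.7 degrees, less where a joint would pass 70% of its speed; a pose out of reach is approached as far as the arm can. A call is refused whole if a number of a shift passes 62.5 or a number of a turn 10.7, either way. A call with a gripper value outside its range is refused whole. The fingers move at their own pace and stop on an object; the grip force is fixed at half the most. Time passes only in rows, so rows that do not move let the fingers close, or fill a call up. It gives the time, the measured TCP pose, the force, the opening and the grip force at its end, in the units of the state.
- telemetry.observe(): the state, without advancing time (a new reading comes with each control period).
- viewer.camera(name): name is "scene" or "top" or "wrist"; returns the picture (420x560x3 uint8, red, green, blue); there is no depth.
- viewer.camera_params(name): a dict with "intrinsics" (3x3 intrinsics, pixels), "k1" (the pictures are not rectified: a ray, as slopes to the right and down, at radius r is drawn at 1 + k1 r^2 times it, then the intrinsics apply), "origin" and "orientation" of the camera in the world. Camera axes: x right, y down, z forward; pixel columns grow to the right and rows downward; lengths in m; the calibration is good to about 2 mm. A picture is of the moment at which its call begins: read the wrist's pose just before it. camera_params takes no time and is no camera call; for the wrist camera it gives the pose at the moment of the call.
- close_job(): hands the job in; it is judged then, once.
Trained networks look in the newest picture that a camera, given by its name, has taken for a name from the list of things; names that differ only in an ending like _2 or _b are one class to them, and where a whole thing is asked for, a point or a joint stands for the part that bears it (a point fixed in the world has none). Each returns a list of dicts, best first, with "score" (0 to 1); they miss things now and then, are a little off and sometimes report something else, mostly with a low value. They report only what shows in the picture. A call takes as long as a camera call.
- viewer.search_frame(camera, target): "centre" ([x, y, z] in m, in world coordinates, good to about 4 mm: the middle of the surface that is visible of it).
- viewer.masks_of(camera, target): "region" (420x560 bool, what is visible of it).
The state is a dict: "t": time; "q": joint angles; "joint_vel": joint speeds; "joint_torque": joint torques, N m; "position": TCP position; "ee_rot": TCP orientation; "contact_force": force on the tool from outside, world axes, zero at the start; "moment": the same for the moment, N m; "gripper_width": finger opening in m; "grip_force": force on a finger pad.
Only numpy, scipy, OpenCV 4.12 (cv2) and the standard library are available. Lean on these libraries where they do the work, as an engineer would, in place of code of your own. Each camera call takes 0.05 s, during which the arm holds its last target. There are 200 camera calls.

## Working session

There is one attempt and no reset: what is moved stays moved. The work goes in short steps, Python scripts to look and compute and a tool call to move; the robot and the scene stay as the last step left them, time stands still between calls to the robot, and variables do not carry over. Pictures are saved under pics/ and viewed, at most 10 in all, crops included, and the job is handed in when it is done.

Besides the shell and the picture viewer there is one more tool, called by a JSON object that holds its "name" and its "arguments". move_arm: Moves the arm, as the interface text tells. Its arguments: {"type":"object","properties":{"rot":{"type":"array"},"delta_pos":{"type":"array"},"fingers":{"type":"array"}},"required":["rot","delta_pos","fingers"]}

```bash
mkdir -p pics; python3 - <<'E'
from workcell import telemetry, viewer
import cv2,numpy as np
s=telemetry.observe(); print(s['t'],s['position'],s['ee_rot'],s['contact_force'])
for c in ['top','scene']:
    im=viewer.camera(c); cv2.imwrite(f'pics/{c}0.png',im[:,:,::-1])
    for d in viewer.search_frame(c,'flap_1_spot')[:8]: print(c,np.round(d['centre'],4),round(d['score'],2))
E
```

```text
0.0 [0.19656434 0.64504939 0.25140173] [-0.46293025 -3.1068842   0.0033787 ] [-0.11272851  0.05788071 -0.86366895]
top [0.5569 0.0911 0.0982] 0.87
top [ 0.5402 -0.1031  0.1006] 0.38
top [ 0.6655 -0.0849  0.107 ] 0.15
```

View pics/top0.png

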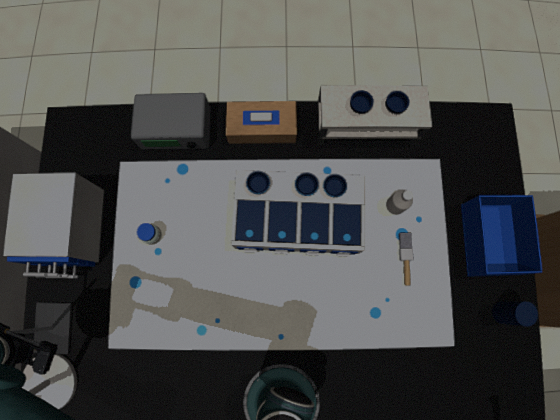

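The top view shows the four spots at about (249,233), (282,235), (314,236) and (347,238), left to right as flaps 1 to 4. The networks' 0.15 hit lies on a cup band. I'll compute the spots from their pixels.

```bash
cat > h.py <<'E'
import numpy as np,cv2
from workcell import telemetry, viewer
def pix2w(p,uv,z):
    K=np.array(p['intrinsics']);uv=np.array(uv,float).reshape(-1,1,2)
    n=cv2.undistortPoints(uv,K,np.array([p['k1'],0,0,0,0.])).reshape(-1,2)
    o=np.array(p['origin']);R=np.array(p['orientation'])
    if R.shape!=(3,3): R=cv2.Rodrigues(R)[0]
    d=np.c_[n,np.ones(len(n))]@R.T
    return o+d*((z-o[2])/d[:,2])[:,None]
def blobs(im,lo,hi,amin,amax):
    hsv=cv2.cvtColor(im,cv2.COLOR_RGB2HSV);m=cv2.inRange(hsv,lo,hi)
    n,l,s,c=cv2.connectedComponentsWithStats(m)
    return [(c[i],s[i,4]) for i in range(1,n) if amin<=s[i,4]<=amax]
E
python3 - <<'E'
from h import *
p=viewer.camera_params('top');im=cv2.imread('pics/top0.png')[:,:,::-1].copy()
print(np.shape(p['orientation']))
for (u,v) in [(249,233),(282,235),(314,236),(347,238)]: print(im[v,u],end='')
b=[x for x in blobs(im,(90,120,110),(115,255,255),5,200) if 225<x[0][1]<248 and 240<x[0][0]<360]
P=pix2w(p,[x[0] for x in b],.1)
for x,q in zip(b,P):print(x,q.round(4))
E
```

```text
(3,)
[ 44 103 134][ 44 102 135][ 42  99 133][ 41  98 133](array([249.05263158, 232.92105263]), np.int32(38)) [0.5126 0.0926 0.1   ]
(array([281.75675676, 234.24324324]), np.int32(37)) [ 0.5077 -0.0059  0.1   ]
(array([314.07894737, 235.63157895]), np.int32(38)) [ 0.5027 -0.1031  0.1   ]
(array([346.54054054, 236.91891892]), np.int32(37)) [ 0.4978 -0.2008  0.1   ]
```

{"name": "move_arm", "arguments": {"rot": [[0,0,-7],[0,0,-7],[0,0,0],[0,0,0],[0,0,0],[0,0,0],[0,0,0],[0,0,0]], "delta_pos": [[0,0,0],[0,0,0],[-29,-45,0],[-29,-45,0],[-29,-45,0],[-29,-45,0],[-29,-45,0],[-29,-45,0]], "fingers": [0,0,0,0,0,0,0,0]}}

```text
t: 1.2
position: [0.3572, 0.3654, 0.2527]
ee_rot: [0.08, 3.14, 0.0]
contact_force: [0.5, 0.4, 0.4]
gripper_width: 0.0104
grip_force: 0.0
```

```bash
cat > g.py <<'E'
from h import *
S={1:(.5126,.0926),2:(.5077,-.0059),3:(.5027,-.1031),4:(.4978,-.2008)}
def go():
    s=telemetry.observe();R=cv2.Rodrigues(np.array(s['ee_rot']))[0];p=np.array(s['position'])
    print('t',round(s['t'],2),p.round(4),'F',np.round(s['contact_force'],2),'w',round(s['gripper_width'],4))
    print('yaw err deg (about world z)',87.1-np.degrees(np.arctan2(R[1,1],R[0,1])),'z',R[:,2].round(3))
    for k,v in S.items(): print(k,(R.T@(np.r_[v,.100+.014]-p)*1000).round(1))
if __name__=='__main__':go()
E
python3 g.py
```

```text
t 1.2 [0.3572 0.3654 0.2527] F [0.48 0.44 0.36] w 0.0104
yaw err deg (about world z) 0.028862331450469014 z [ 0.  0. -1.]
1 [-169.1 -264.6  138.7]
2 [-169.3 -363.2  138.7]
3 [-169.2 -460.5  138.7]
4 [-169.3 -558.3  138.7]
```

{"name": "move_arm", "arguments": {"rot": [[0,0,0],[0,0,0],[0,0,0],[0,0,0],[0,0,0],[0,0,0],[0,0,0],[0,0,0]], "delta_pos": [[-28,-44,0],[-28,-44,0],[-28,-44,0],[-28,-44,10],[-28,-44,20],[-29,-45,25],[0,0,25],[0,0,0]], "fingers": [0,0,0,0,0,0,0,0]}}

```text
t: 2.2
position: [0.51, 0.0928, 0.1703]
ee_rot: [-0.083, -3.135, 0.001]
contact_force: [-0.0, -0.7, 1.6]
gripper_width: 0.0004
grip_force: 0.0
```

```bash
python3 - <<'E'
from g import *
go()
p=viewer.camera_params('wrist');im=viewer.camera('wrist');cv2.imwrite('pics/w1.png',im[:,:,::-1])
for b in blobs(im,(90,110,100),(115,255,255),60,20000): print(b,pix2w(p,[b[0]],.1).round(4))
E
```

```text
t 2.2 [0.51   0.0928 0.1703] F [-0.01 -0.73  1.56] w 0.0004
yaw err deg (about world z) 0.13869709846116507 z [-0.005 -0.001 -1.   ]
1 [-2.9  0.  56.3]
2 [ -3.2 -98.6  56.3]
3 [  -3.4 -195.9   56.4]
4 [  -3.7 -293.8   56.5]
(array([182.69333333, 165.47333333]), np.int32(150)) [[0.4646 0.0323 0.1   ]]
(array([287.11775701, 165.14205607]), np.int32(535)) [[0.4679 0.096  0.1   ]]
(array([ 47.3, 165.8]), np.int32(60)) [[ 0.4602 -0.0509  0.1   ]]
(array([137.28421053, 165.06315789]), np.int32(95)) [[0.4628 0.0046 0.1   ]]
(array([188.97350993, 216.73509934]), np.int32(151)) [[0.4976 0.0315 0.1   ]]
(array([285.19437115, 228.89621812]), np.int32(1137)) [[0.5092 0.0926 0.1   ]]
(array([134.3952164 , 233.78473804]), np.int32(878)) [[ 0.5074 -0.0057  0.1   ]]
(array([504.18453189, 384.64857531]), np.int32(737)) [[0.6454 0.2529 0.1   ]]
```

View pics/w1.png

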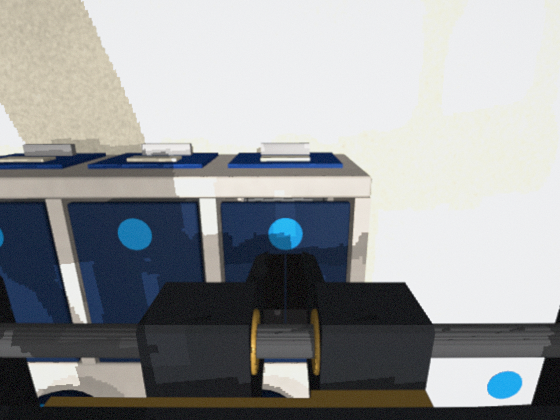

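The wrist picture shows spot 1 at (285,229) and spot 2 at (134,234). They project to within 3 mm of the top-view estimate, so I'll go down gently.

{"name": "move_arm", "arguments": {"rot": [[0,0,0],[0,0,0],[0,0,0],[0,0,0],[0,0,0],[0,0,0],[0,0,0],[0,0,0]], "delta_pos": [[-1,0,20],[0,0,15],[0,0,10],[0,0,6],[0,0,1],[0,0,0],[0,0,0],[0,0,0]], "fingers": [0,0,0,0,0,0,0,0]}}

```text
t: 3.25
position: [0.5131, 0.0937, 0.1211]
ee_rot: [0.081, 3.14, 0.0]
contact_force: [0.3, 0.8, 0.1]
gripper_width: 0.0003
grip_force: 0.0
```

{"name": "move_arm", "arguments": {"rot": [[0,0,0],[0,0,0],[0,0,0],[0,0,0],[0,0,0],[0,0,0],[0,0,0],[0,0,0]], "delta_pos": [[0,0,0.5],[0,0,0.5],[0,0,0.5],[0,0,0.5],[0,0,0.5],[0,0,0.5],[0,0,0],[0,0,0]], "fingers": [0,0,0,0,0,0,0,0]}}

```text
t: 4.25
position: [0.5128, 0.0937, 0.1177]
ee_rot: [-0.081, -3.141, 0.0]
contact_force: [-0.2, -0.1, 0.8]
gripper_width: 0.0003
grip_force: 0.0
```

{"name": "move_arm", "arguments": {"rot": [[0,0,0],[0,0,0],[0,0,0],[0,0,0],[0,0,0],[0,0,0],[0,0,0],[0,0,0]], "delta_pos": [[0,0,0.5],[0,0,0.5],[0,0,0.5],[0,0,0.5],[0,0,0.5],[0,0,0.5],[0,0,0.5],[0,0,0]], "fingers": [0,0,0,0,0,0,0,0]}}

```text
t: 5.25
position: [0.5127, 0.0937, 0.1142]
ee_rot: [-0.081, -3.14, 0.0]
contact_force: [-0.2, -0.9, 0.3]
gripper_width: 0.0005
grip_force: 0.3
```

{"name": "move_arm", "arguments": {"rot": [[0,0,0],[0,0,0],[0,0,0],[0,0,0],[0,0,0],[0,0,0],[0,0,0],[0,0,0]], "delta_pos": [[0,0,0.5],[0,0,0.5],[0,0,0.5],[0,0,0.5],[0,0,0],[0,0,0],[0,0,0],[0,0,0]], "fingers": [0,0,0,0,0,0,0,0]}}

```text
t: 6.25
position: [0.5129, 0.0937, 0.1122]
ee_rot: [0.081, 3.14, -0.0]
contact_force: [-0.5, -0.3, 0.6]
gripper_width: 0.0003
grip_force: 0.2
```

{"name": "move_arm", "arguments": {"rot": [[0,0,0],[0,0,0],[0,0,0],[0,0,0],[0,0,0],[0,0,0],[0,0,0],[0,0,0]], "delta_pos": [[0,0,0.4],[0,0,0.4],[0,0,0.4],[0,0,0.3],[0,0,0],[0,0,0],[0,0,0],[0,0,0]], "fingers": [0,0,0,0,0,0,0,0]}}

```text
t: 7.25
position: [0.5128, 0.0937, 0.1107]
ee_rot: [0.081, 3.141, -0.0]
contact_force: [-0.8, -0.1, 1.1]
gripper_width: 0.0004
grip_force: 0.2
```

{"name": "move_arm", "arguments": {"rot": [[0,0,0],[0,0,0],[0,0,0],[0,0,0],[0,0,0],[0,0,0],[0,0,0],[0,0,0]], "delta_pos": [[0,0,0.4],[0,0,0.4],[0,0,0.4],[0,0,0.3],[0,0,0],[0,0,0],[0,0,0],[0,0,0]], "fingers": [0,0,0,0,0,0,0,0]}}

```text
t: 8.25
position: [0.5128, 0.0937, 0.1092]
ee_rot: [0.081, 3.14, 0.0]
contact_force: [-0.4, -0.6, 0.3]
gripper_width: 0.0002
grip_force: 0.2
```

{"name": "move_arm", "arguments": {"rot": [[0,0,0],[0,0,0],[0,0,0],[0,0,0],[0,0,0],[0,0,0],[0,0,0],[0,0,0]], "delta_pos": [[0,0,0.4],[0,0,0.4],[0,0,0.4],[0,0,0.4],[0,0,0.4],[0,0,0],[0,0,0],[0,0,0]], "fingers": [0,0,0,0,0,0,0,0]}}

```text
t: 9.25
position: [0.5129, 0.0937, 0.1073]
ee_rot: [0.081, 3.14, 0.0]
contact_force: [-0.4, 0.5, 0.8]
gripper_width: 0.0004
grip_force: 0.1
```

```bash
python3 - <<'E'
from g import *
go()
im=viewer.camera('wrist');cv2.imwrite('pics/w2.png',im[:,:,::-1])
E
```

```text
t 9.25 [0.5129 0.0937 0.1073] F [-0.36  0.51  0.83] w 0.0004
yaw err deg (about world z) 0.04645369195351634 z [ 0. -0. -1.]
1 [ 0.3 -1.1 -6.7]
2 [  0.1 -99.7  -6.7]
3 [ 1.000e-01 -1.971e+02 -6.700e+00]
4 [  -0.  -294.9   -6.7]
```

View pics/w2.png

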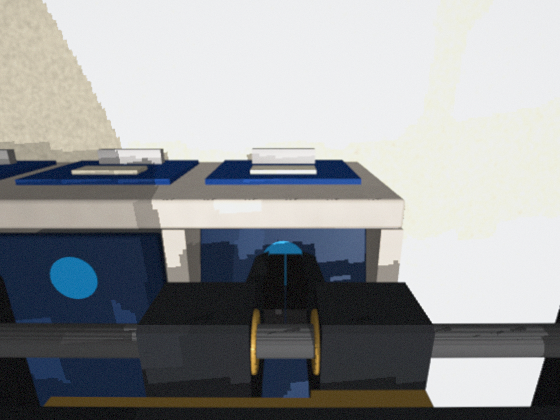

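The front edge of flap 1 has sunk: bar side walls show at about (180,250) and (375,250), and the plate is darker than flap 2's. The force is still under 1 N about 7 mm below the deck, so flap 1 is the one that rocks. I'll push it on.

{"name": "move_arm", "arguments": {"rot": [[0,0,0],[0,0,0],[0,0,0],[0,0,0],[0,0,0],[0,0,0],[0,0,0],[0,0,0]], "delta_pos": [[0,0,1],[0,0,1.5],[0,0,1.5],[0,0,1.5],[0,0,1.5],[0,0,1.5],[0,0,1.5],[0,0,0]], "fingers": [0,0,0,0,0,0,0,0]}}

```text
t: 10.3
position: [0.5129, 0.0937, 0.0971]
ee_rot: [0.081, 3.14, -0.0]
contact_force: [-1.0, -0.5, 0.5]
gripper_width: 0.0005
grip_force: 0.0
```

{"name": "move_arm", "arguments": {"rot": [[0,0,0],[0,0,0],[0,0,0],[0,0,0],[0,0,0],[0,0,0],[0,0,0],[0,0,0]], "delta_pos": [[0,0,2],[0,0,2],[0,0,2],[0,0,2],[0,0,2],[0,0,2],[0,0,1.5],[0,0,0]], "fingers": [0,0,0,0,0,0,0,0]}}

```text
t: 11.3
position: [0.5127, 0.0937, 0.0839]
ee_rot: [-0.081, -3.14, -0.0]
contact_force: [-1.5, 0.6, 3.5]
gripper_width: 0.0004
grip_force: 1.7
```

{"name": "move_arm", "arguments": {"rot": [[0,0,0],[0,0,0],[0,0,0],[0,0,0],[0,0,0],[0,0,0],[0,0,0],[0,0,0]], "delta_pos": [[2,0,-3],[2,0,-6],[0,0,-15],[0,0,-30],[0,0,-40],[0,0,-40],[0,0,-20],[0,0,0]], "fingers": [0,0,0,0,0,0,0,0]}}

```text
t: 12.3
position: [0.5104, 0.0941, 0.241]
ee_rot: [0.081, 3.135, 0.002]
contact_force: [0.3, 0.5, -0.7]
gripper_width: 0.0007
grip_force: 0.0
```

```bash
python3 - <<'E'
from g import *
go()
a=viewer.camera('wrist');b=viewer.camera('scene')
cv2.imwrite('pics/w3.png',np.vstack([a,b])[:,:,::-1][::1]);cv2.imwrite('pics/w3.png',cv2.resize(np.hstack([a,b]),(800,300))[:,:,::-1])
E
```

```text
t 12.3 [0.5104 0.0941 0.241 ] F [ 0.33  0.47 -0.74] w 0.0007
yaw err deg (about world z) 0.04627357645208008 z [ 0.006  0.001 -1.   ]
1 [ -1.5  -1.6 127. ]
2 [  -1.7 -100.2  126.9]
3 [  -1.7 -197.5  126.8]
4 [  -1.8 -295.3  126.7]
```

View pics/w3.png

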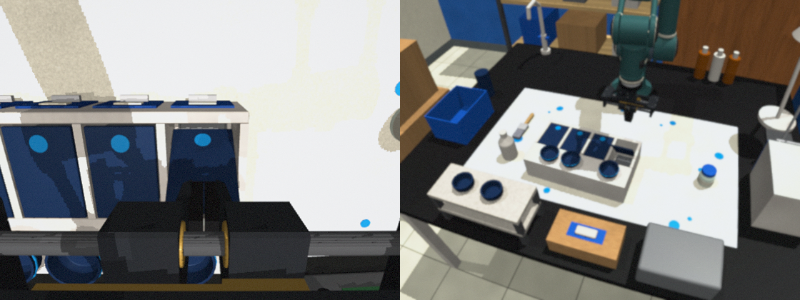

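Flap 1 stands tilted by itself at the left picture's (203,140), with a pale rear face showing in the scene view, and the other three flaps are level. I'll check the tilt by projecting the spot.

```bash
python3 - <<'E'
from h import *
p=viewer.camera_params('wrist');im=viewer.camera('wrist')
for b in blobs(im,(90,110,100),(115,255,255),60,5000):
    if b[0][1]<230 and b[0][1]>170: print(b,[round(pix2w(p,[b[0]],z)[0,0],4) for z in (.064,.072,.1)])
for th in (.7,.8,.9,1.):
    c,s=np.cos(th),np.sin(th);print(th,'expect x',.5126+.036-36e-3*c-13e-3*s,'z',.087-.036*s+.013*c)
E
```

```text
(array([203.60430686, 200.49528937]), np.int32(743)) [np.float64(0.5152), np.float64(0.513), np.float64(0.5052)]
(array([283.71309192, 199.17827298]), np.int32(359)) [np.float64(0.5179), np.float64(0.5156), np.float64(0.5076)]
(array([ 52.04841713, 205.00931099]), np.int32(537)) [np.float64(0.512), np.float64(0.5099), np.float64(0.5024)]
(array([167.32422587, 204.79417122]), np.int32(549)) [np.float64(0.5177), np.float64(0.5154), np.float64(0.5073)]
0.7 expect x 0.5126908513236684 z 0.07375111169414147
0.8 expect x 0.5141929292818083 z 0.07023236794913032
0.9 expect x 0.5160387913170987 z 0.06688116084092922
1.0 expect x 0.5182099941862444 z 0.06373097452320153
```

The spot lands where a 1.0 rad tilt puts it (0.5179 measured, 0.5182 expected), so the flap is fully open.

```bash
python3 -c "
from workcell import close_job
print(close_job())"
```

```text
the job is handed in; nothing more can be done
None
```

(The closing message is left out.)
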